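# Put the slicing-guide plates back in their rack

### The job

Put the three wooden slicing-guide plates away in the grey rack, each in the slot that matches its thickness: thick in the widest slot, middle one in the middle slot, thin in the narrowest. The middle plate has been left in the widest slot, so move it over. Every plate must stand grip tab up, all the way down on its slot's floor and roughly centred along the slot; leave the roll of tape and the tweezers where they are.

Things in the scene. Friction and masses are not known exactly. Their poses are not given: they have to be found in the camera images.
- rack: fixed grey rack, 96 x 166 mm base, 10 mm thick, carrying cheeks 80 mm long (x) whose tops are 44 mm above the table. Three slots, open at both ends, run along x in a row along y: widest at +y, narrowest at -y; floors 10 mm above the table. Above 38 mm the walls slope out at 45 degrees: mouths 12 mm wider than the slots. Origin on the table under the middle
- slot_wide (a point): centre of the floor of the widest slot, 26.5 mm wide, at y = +46 mm on the rack; axes as the rack's, x along the slot, z up. The middle plate stands in it at the start.
- slot_middle (a point): centre of the floor of the middle slot, 20.5 mm wide, at y = -8 mm on the rack; axes as the rack's
- slot_narrow (a point): centre of the floor of the narrowest slot, 14.5 mm wide, at y = -56 mm on the rack; axes as the rack's. Seated side by side, neighbouring plates stand 33 mm apart face to face, so open the fingers only a little there.
- thick_plate: thick slicing-guide plate of light wood, standing on its long edge: body 100 mm long (x), 24 mm thick (y), 50 mm high, with a grip tab 56 mm long, 24 mm thick, rising in its middle to 80 mm (z up). Origin: centre of its lower edge. About 0.16 kg. Starts on the table behind or left of the blue sealer; may swap places with the thin plate
- middle_plate: middle slicing-guide plate of light wood, standing on its long edge: body 100 mm long (x), 18 mm thick (y), 50 mm high, with a grip tab 56 mm long, 18 mm thick, rising in its middle to 80 mm (z up). Origin: centre of its lower edge. About 0.12 kg. Starts in the widest slot; seated, it stands 46 mm above the rack
- thin_plate: thin slicing-guide plate of light wood, standing on its long edge: body 100 mm long (x), 12 mm thick (y), 50 mm high, with a grip tab 56 mm long, 12 mm thick, rising in its middle to 80 mm (z up). Origin: centre of its lower edge. About 0.08 kg. Starts on the table behind or left of the blue sealer; tips over easily
- tape_roll: bystander: roll of tape lying flat, 90 mm across, 25 mm high; origin at the centre of its underside
- tweezers: bystander: steel tweezers lying flat between the two plates on the table, 116 x 15 x 9 mm; origin at the centre of the underside
There are look-alikes about, which are no part of the job. What is shaped like the thin_plate but orange is not meant.

How it is judged:
By the outcome, as a careful person would: the job done as asked, in the order asked, and still so for the second after the job is handed in, with the robot touching nothing.
It also fails if it takes over 67 s, if anything falls off the work surface, if the arm or the gripper's body presses on something with over 40 N, if the wrist force passes 120 N, or if a joint passes its speed limit or range.

### The arm

A 6-joint arm with a two-finger parallel gripper is mounted at the origin on the work surface; the furniture and walls round the work are solid. World frame = base frame: x ahead of the robot, y to its left, z up, the work surface at z = 0. Lengths are in mm, angles in rad, forces in N, time in s.
With the tool pointing down it reaches from about 250 to 775 mm from the base axis. Payload 4 kg.
Tool frame: the origin (TCP) lies on the centre line of the jaws, within the pads' length; the fingertips stand arm.tip_extent ahead of it and the grasp point (between the pads) lies 11 mm behind it (arm.tip_extent is the distance from the TCP to the fingertips, in mm); x points along the fingers, z is the direction in which the jaws open and shut, and the axes are right-handed (so a half turn about x gives the same grasp; the last joint's range is limited). The gripper opens to 85 mm and grips with 20 to 120 N. Pads are 22 mm wide; open, the fingers measure 114 mm over their backs; the gripper's body (76 mm by 85 mm) begins 54 mm behind the grasp point. The pads swing forward as they close: fully open they stand 13 mm farther back than shut.
Start: joints at [-1.227, 0.087, 1.371, -0, 1.684, -0.103], TCP at [237.644, -496.026, 239.341] pointing down, gripper open.
Joint ranges: [-3.1, 3.1], [-0.76, 2.03], [0.27, 2.55], [-1.08, 4.22], [0.17, 2.65], [-2.57, 2.57]. Speed limits (rad/s): [2.79, 2.79, 3.14, 3.14, 3.14, 3.14].

### API

Orientations are given as a unit quaternion [x, y, z, w].
In Python, from station import arm gives the robot as it stands.
- The arm moves only by the tool drive_tool, never from a script. Its argument "commands" is a list of rows, each a list of 3 entries, a list of its own where there are three numbers: the shift along the tool's x, y, z in cm, then the turn about the tool's x in rad, then the opening, from -1 (shut) to 1 (fully open). A call has 1 to 10 rows; each row is the pose to reach, as a shift and turn from the pose commanded when the call began, along the tool's axes at that moment; what a row does not reach only later rows make up. A row lasts 1/10 s, in which the tool goes at most 50 mm and 8.59 degrees, less where a joint would pass 70% of its speed; a pose out of reach is approached as far as the arm can. A call with a gripper value outside its range is refused whole. The fingers move at their own pace and stop on an object; "force" is the grip in N (left out, the last holds). Time passes only in rows, so rows that repeat a pose let the fingers close. It gives the time, the measured TCP pose, the force and the opening at its end, in the units of the state.
- arm.sense(): the state, without advancing time (a new reading comes with each control period).
- arm.snapshot(name): name is "side" or "top"; returns a dict with "img" (384x512x3 uint8, red, green, blue), "range_z" (384x512 float32, mm along the optical axis (not along the pixel's ray), 0 where there is no reading), "intrinsics" (3x3 intrinsics, pixels), "D" ([k1, k2, p1, p2, k3] as OpenCV has them; the pictures are not rectified), "T" (4x4, takes a point from camera to world coordinates). Camera axes: x right, y down, z forward; pixel columns grow to the right and rows downward; lengths in mm; the calibration is good to about 2 mm. A picture is of the moment at which its call begins.
- arm.job_done(): hands the job in, once; it reports no verdict.
The state is a dict: "t": time; "joint_pos": joint angles; "dq": joint speeds; "joint_torque": joint torques, N m; "tool_pos": TCP position; "ee_rot": TCP orientation; "ft_force": force on the tool from outside, world axes, zero at the start; "wrist_torque": the same for the moment, N m; "width": finger opening in mm.
Only numpy, scipy, OpenCV 4.12 (cv2) and the standard library are available. Lean on these libraries where they do the work, as an engineer would, in place of code of your own. Each camera call takes 0.05 s, during which the arm holds its last target. There are 200 camera calls.

## Working session

There is one attempt and no reset: what is moved stays moved. The work goes in short steps, Python scripts to look and compute and a tool call to move; the robot and the scene stay as the last step left them, time stands still between calls to the robot, and variables do not carry over. Pictures are saved under pics/ and viewed, on a budget of 10 in all, crops included, one or two more only if the job needs it, and the job is handed in when it is done.

Besides the shell and the picture viewer there is one more tool, called by a JSON object that holds its "op" and its "data". drive_tool: Moves the arm, as the interface text tells. Its arguments: {"type":"object","properties":{"commands":{"type":"array","items":{"type":"array"}},"force":{"type":"number"}},"required":["commands"]}

```bash
ls; mkdir -p pics
python3 - <<'E'
from station import arm
import cv2,numpy as np,pickle
print(arm.tip_extent, arm.sense())
for n in("side","top"):
    s=arm.snapshot(n); pickle.dump(s,open(f"{n}0.pkl","wb")); cv2.imwrite(f"pics/{n}0.png",s["img"][:,:,::-1]); print(n,np.round(s["T"],3).tolist(),s["intrinsics"].tolist(),s["D"])
a=cv2.imread("pics/side0.png")
E
```

```text
pics
8.0 {'t': 0.0, 'joint_pos': array([-1.22707614e+00,  8.79635989e-02,  1.37227866e+00, -1.59555307e-05,
        1.68362550e+00, -1.03097476e-01]), 'dq': array([-2.18201984e-04,  2.20378957e-04, -7.76309774e-05,  9.57938647e-04,
       -2.73435387e-03,  2.37794541e-04]), 'joint_torque': array([-4.03929807e-04, -3.51873493e+01, -3.13269246e+01, -6.84443717e-05,
        1.09027448e-02, -8.34794719e-06]), 'tool_pos': array([ 237.47866218, -495.53985445,  238.12204905]), 'ee_rot': array([ 0.3772887 ,  0.59898711, -0.37630473,  0.59771434]), 'ft_force': array([0.74503671, 0.43626829, 0.2176371 ]), 'wrist_torque': array([-0.02888658, -0.01080712, -0.02547838]), 'width': 85.26417798780703}
side [[-0.967, -0.15, 0.204, 254.101], [-0.253, 0.576, -0.777, 655.578], [-0.001, -0.804, -0.595, 563.792], [0.0, 0.0, 0.0, 1.0]] [[416.6608489957688, 0.0, 256.74337465669623], [0.0, 416.6608489957688, 190.38015686899132], [0.0, 0.0, 1.0]] [-0.04297618  0.          0.          0.          0.        ]
top [[-0.018, -0.991, 0.135, 278.935], [-1.0, 0.019, 0.005, -70.755], [-0.008, -0.135, -0.991, 1218.967], [0.0, 0.0, 0.0, 1.0]] [[445.8817286829115, 0.0, 249.38166173424145], [0.0, 445.8817286829115, 190.71731132463114], [0.0, 0.0, 1.0]] [-0.08959228  0.          0.          0.          0.        ]
```

View pics/top0.png

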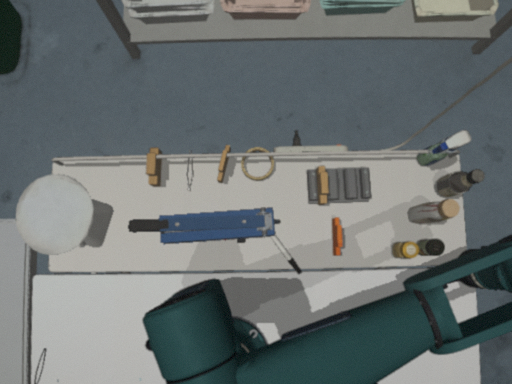

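View pics/side0.png

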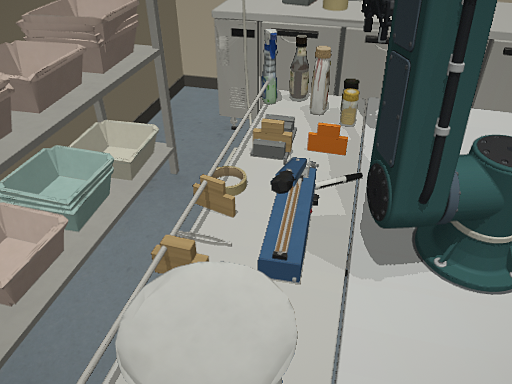

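The top view shows the rack at about (340,185) with the middle plate at (323,185). One plate is at (153,167), another at (224,163), with the tweezers at (190,172), the tape at (258,163) and the orange decoy at (338,237). A rail runs along row 157, close to both plates. Next I'll build metric height maps.

```bash
cat > h.py <<'E'
import numpy as np,cv2
def cloud(s):
    K,D,T=s["intrinsics"],np.array(s["D"]),np.array(s["T"])
    h,w=s["range_z"].shape
    uv=np.stack(np.meshgrid(np.arange(w),np.arange(h)),-1).reshape(-1,1,2).astype(np.float64)
    n=cv2.undistortPoints(uv,K,D)[:,0]
    z=s["range_z"].reshape(-1).astype(float)
    P=np.c_[n*z[:,None],z,]@T[:3,:3].T+T[:3,3]
    P[z==0]=np.nan
    return P.reshape(h,w,3)
def rect(pts):
    (c,wh,a)=cv2.minAreaRect(pts.astype(np.float32)); 
    if wh[0]<wh[1]: wh=wh[::-1]; a+=90
    return np.round(c,1),np.round(wh,1),round((a+90)%180-90,1)
E
python3 - <<'E'
import pickle,numpy as np,cv2
from h import *
P={n:cloud(pickle.load(open(n+"0.pkl","rb"))) for n in("top","side")}
I={n:pickle.load(open(n+"0.pkl","rb"))["img"] for n in P}
for r,c in [(167,153),(163,224),(172,190),(163,246),(185,323),(185,345),(157,120),(157,290),(153,290),(220,200),(190,120),(260,300),(237,338)]: print((r,c),np.round(P["top"][r,c]))
# wood segmentation
for n in P:
    hsv=cv2.cvtColor(I[n],cv2.COLOR_RGB2HSV)
    m=((hsv[...,0]>8)&(hsv[...,0]<22)&(hsv[...,1]>90)&(P[n][...,2]>5)&(P[n][...,2]<140)).astype(np.uint8)
    k,l,st,ce=cv2.connectedComponentsWithStats(m)
    for i in range(1,k):
        if st[i,4]>40:
            p=P[n][l==i]; t=p[p[:,2]>p[:,2].max()-18]
            print(n,st[i],'all',rect(p[:,:2]),'top z',np.round(np.percentile(p[:,2],[5,50,95])),rect(t[:,:2]),len(t))
# ortho maps
W=[]
for n in P:
    p=P[n].reshape(-1,3);c=I[n].reshape(-1,3)[:,::-1]
    ok=np.isfinite(p[:,0])&(p[:,2]>-30)&(p[:,2]<260); p,c=p[ok],c[ok]; o=np.argsort(p[:,2]);p,c=p[o],c[o]
    g=np.zeros((150,400,3),np.uint8)
    r=((560-p[:,0])/2).astype(int);q=((450-p[:,1])/2).astype(int)
    k=(r>=0)&(r<150)&(q>=0)&(q<400); g[r[k],q[k]]=c[k]
    W.append(cv2.resize(g,(800,300),interpolation=0))
cv2.imwrite("pics/ortho.png",np.vstack(W))
for n in P:
    p=P[n].reshape(-1,3); k=(p[:,0]>380)&(p[:,0]<520)&(p[:,1]>-350)&(p[:,1]<420)&(p[:,2]>60)
    # rail search
    for x in range(380,520,10):
        j=k&(p[:,0]>=x)&(p[:,0]<x+10); print(n,x,j.sum(),np.round(np.nanpercentile(p[j,2],[5,50,95])) if j.sum() else '')
E
```

```text
(167, 153) [502. 187.  78.]
(163, 224) [509.   1.  74.]
(172, 190) [501. 100.   0.]
(163, 246) [522. -56.   2.]
(185, 323) [ 444. -253.   90.]
(185, 345) [ 450. -321.   39.]
(157, 120) [532. 277.  71.]
(157, 290) [ 538. -179.    0.]
(153, 290) [ 533. -173.   74.]
(220, 200) [354.  53. 168.]
(190, 120) [454. 296.   0.]
(260, 300) [ 253. -198.   -1.]
(237, 338) [ 311. -289.   78.]
top [218 146  12  35 143] all (array([515. ,   4.2]), array([96. , 10.7]), -14.9) top z [47. 77. 82.] (array([516.8,   3.8]), array([55.8, 10.6]), -15.4) 86
top [147 148  12  37 297] all (array([511. , 192.8]), array([97.4, 22.8]), -1.5) top z [46. 77. 83.] (array([511.8, 192.5]), array([54.5, 22. ]), -0.7) 178
top [317 167  11  37 279] all (array([ 449. , -256.8]), array([95.3, 17.9]), 0.6) top z [51. 86. 93.] (array([ 450.6, -256.8]), array([54.5, 17.7]), 0.4) 157
top [333 217   9  39 288] all (array([ 314.4, -295.3]), array([99.3, 22.4]), 0.0) top z [19. 52. 83.] (array([ 314.6, -290.9]), array([53.8, 11.7]), -3.1) 108
top [394 242  30  16 240] all (array([ 274.6, -480. ]), array([72.4, 38. ]), 89.3) top z
[... 1289 characters left out ...]
410 187 [ 62. 171. 178.]
top 420 198 [ 69. 171. 177.]
top 430 187 [ 88. 172. 179.]
top 440 168 [ 89. 173. 182.]
top 450 143 [ 88. 174. 182.]
top 460 117 [ 82. 178. 183.]
top 470 32 [65. 89. 92.]
top 480 40 [61. 70. 82.]
top 490 79 [61. 78. 83.]
top 500 60 [69. 79. 82.]
top 510 66 [66. 79. 83.]
side 380 705 [169. 171. 177.]
side 390 687 [169. 171. 177.]
side 400 665 [169. 171. 177.]
side 410 648 [169. 171. 177.]
side 420 665 [ 89. 172. 178.]
side 430 655 [ 83. 173. 179.]
side 440 618 [ 81. 174. 181.]
side 450 531 [ 79. 175. 182.]
side 460 428 [ 74. 179. 183.]
side 470 88 [ 63.  90. 180.]
side 480 96 [61. 73. 80.]
side 490 168 [61. 76. 80.]
side 500 154 [62. 78. 80.]
side 510 148 [62. 78. 81.]
```

View pics/ortho.png

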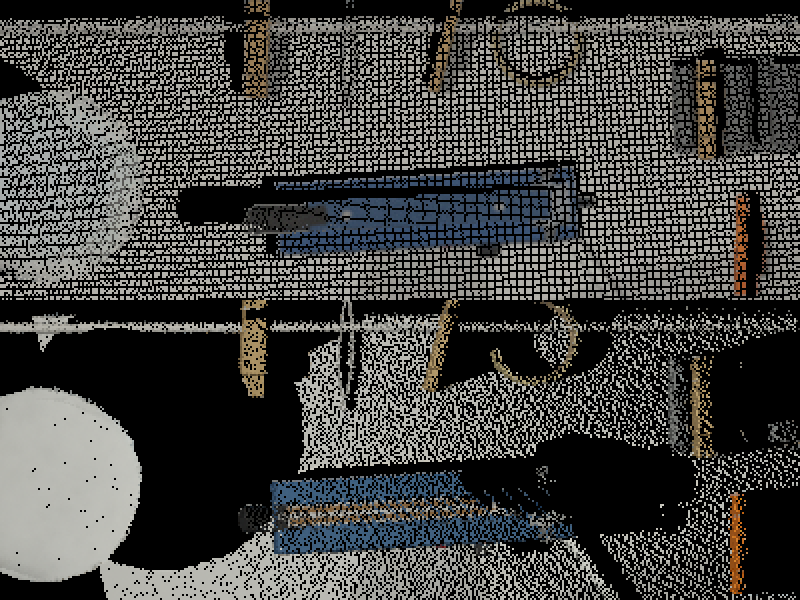

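Run:
```python
import pickle,numpy as np,cv2
from h import *
for n in("top","side"):
    p=cloud(pickle.load(open(n+"0.pkl","rb"))).reshape(-1,3)
    print(n)
    for y0,y1 in[(250,420),(210,240),(110,180),(40,90),(-40,-15),(-230,-110)]:
      k=(p[:,0]>500)&(p[:,0]<640)&(p[:,1]>y0)&(p[:,1]<y1)&(p[:,2]>12)&(p[:,2]<200)
      q=p[k]; H,_,_=np.histogram2d(q[:,0],q[:,2],bins=[range(500,645,10),range(10,210,10)])
      print(y0,[(500+10*i,10+10*j,int(H[i,j])) for i,j in np.argwhere(H>max(3,len(q)*.06))])
    # floor edge
    k=(abs(p[:,2])<6)&(abs(p[:,1]-100)<300)&(p[:,0]>500); print('table xmax',np.percentile(p[k,0],[50,90,99]))
    for nm,y0,y1,x0,x1,z0 in[("thick",165,225,440,600,8),("thin",-30,40,440,600,8)]:
      k=(p[:,0]>x0)&(p[:,0]<x1)&(p[:,1]>y0)&(p[:,1]<y1)&(p[:,2]>z0)&(p[:,2]<120); q=p[k]
      for a in range(450,600,10):
        j=(q[:,0]>=a)&(q[:,0]<a+10)
        if j.sum(): print(nm,a,j.sum(),'zmax',round(q[j,2].max()),'y',np.round([q[j,1].min(),q[j,1].max()]))
for y,x in [(0,0)]: pass
```

```text
top
250 [(np.int64(520), np.int64(70), 86), (np.int64(530), np.int64(70), 121)]
210 [(np.int64(520), np.int64(60), 4), (np.int64(520), np.int64(70), 4), (np.int64(530), np.int64(70), 29)]
110 [(np.int64(520), np.int64(70), 23), (np.int64(530), np.int64(70), 77)]
40 [(np.int64(520), np.int64(70), 19), (np.int64(530), np.int64(70), 41)]
-40 [(np.int64(520), np.int64(60), 4), (np.int64(520), np.int64(70), 10), (np.int64(530), np.int64(70), 23)]
-230 [(np.int64(520), np.int64(70), 38), (np.int64(530), np.int64(70), 114)]
table xmax [521.45677116 538.60524529 543.06193904]
thick 460 52 zmax 54 y [183. 207.]
thick 470 42 zmax 55 y [182. 207.]
thick 480 65 zmax 84 y [182. 207.]
thick 490 58 zmax 84 y [182. 205.]
thick 500 54 zmax 84 y [182. 205.]
thick 510 61 zmax 86 y [181. 206.]
thick 520 59 zmax 84 y [167. 220.]
thick 530 83 zmax 85 y [165. 224.]
thick 540 14 zmax 56 y [180. 204.]
thick 550 45 zmax 54 y [180. 205.]
thick 560 11 zmax 53 y [181. 205.]
thin 460 12 zmax 51 y [11. 36.]
thin 470 24 zmax 53 y [ 9. 21.]
thin 480 27 zmax 80 y [ 6. 19.]
thin 490 32 zmax 83 y [ 2. 16.]
thin 500 30 
[... 921 characters left out ...]
51 y [186. 208.]
thick 480 167 zmax 81 y [183. 210.]
thick 490 142 zmax 81 y [185. 211.]
thick 500 155 zmax 81 y [184. 211.]
thick 510 163 zmax 81 y [185. 210.]
thick 520 204 zmax 82 y [166. 223.]
thick 530 206 zmax 81 y [165. 224.]
thick 540 67 zmax 79 y [186. 208.]
thick 550 78 zmax 51 y [184. 208.]
thick 560 20 zmax 50 y [187. 206.]
thin 460 4 zmax 50 y [16. 19.]
thin 470 107 zmax 50 y [12. 26.]
thin 480 79 zmax 51 y [10. 25.]
thin 490 145 zmax 81 y [ 7. 22.]
thin 500 133 zmax 81 y [ 6. 20.]
thin 510 128 zmax 81 y [ 2. 18.]
thin 520 136 zmax 81 y [-29.  36.]
thin 530 163 zmax 82 y [-30.  39.]
thin 540 74 zmax 80 y [-6.  9.]
thin 550 41 zmax 51 y [-9.  7.]
thin 560 38 zmax 50 y [-10.   4.]
```

Run:
```python
import cv2
a=cv2.imread("pics/side0.png"); b=cv2.imread("pics/top0.png")
cv2.imwrite("pics/c1.png",cv2.resize(cv2.hconcat([cv2.resize(a[140:290,130:290],(400,375),interpolation=2),cv2.resize(b[140:215,140:220],(400,375),interpolation=2)]),(800,375)))
```

```text
(no output)
```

View pics/c1.png

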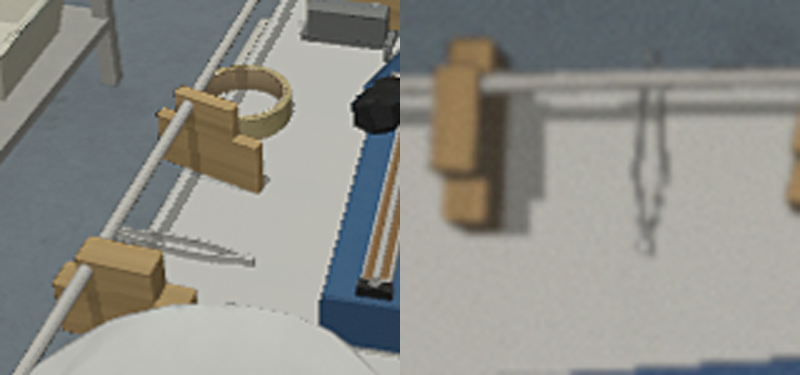

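The thick plate is at about (512,195) and the thin one at about (516,5), yawed about -15°. The rail (x≈531, z≈71) overlaps the outer ends of both tabs, so I'll grip on the robot side of it. Next I'll fit the 3D models, separately for each camera.

```bash
cat >> h.py <<'E'
from scipy.optimize import least_squares
def plate(t): return [((-50,50),(-t/2,t/2),(0,50)),((-28,28),(-t/2,t/2),(50,80))]
RACK=[((-48,48),(-83,83),(0,10))]+[((-40,40),y,(10,44)) for y in((59.25,80),(2.25,32.75),(-48.75,-18.25),(-80,-63.25))]
def sdf(B,q):
    d=[]
    for b in B:
        b=np.array(b,float); e=np.abs(q-b.mean(1))-(b[:,1]-b[:,0])/2
        d.append(np.linalg.norm(np.maximum(e,0),axis=1)+np.minimum(e.max(1),0))
    return np.min(d,0)
def fit(P,B,g,tab=None,zlo=4,loss=1.0,rad=14):
    """g=[x,y,z,yaw]"""
    P=P.reshape(-1,3); P=P[np.isfinite(P[:,0])]
    def loc(v,p):
        c,s=np.cos(v[3]),np.sin(v[3]); d=p-v[:3]
        return np.c_[c*d[:,0]+s*d[:,1],-s*d[:,0]+c*d[:,1],d[:,2]]
    g=np.array(g,float)
    for r in(rad,8,6):
        l=loc(g,P); k=(np.abs(sdf(B,l))<r)&(l[:,2]>zlo)
        if tab: k&=tab(l)
        p=P[k]
        f=lambda v:sdf(B,loc(v,p))
        o=least_squares(f,g,loss='soft_l1',f_scale=loss,x_scale=[1,1,1,.02]); g=o.x
    return np.round(g[:3],1),round(float(g[3]),4),len(p),round(float(np.median(np.abs(f(g)))),2)
E
python3 - <<'E'
import pickle
from h import *
for n in("top","side"):
    P=cloud(pickle.load(open(n+"0.pkl","rb")))
    nr=lambda l:~((abs(l[:,0]-18)<9)&(l[:,2]>55)&(l[:,2]<78)&(abs(l[:,1])>5)) 
    print(n,'thick',fit(P,plate(24),[512,195,0,-.01]))
    print(n,'thin',fit(P,plate(12),[516,5,0,-.27]))
    print(n,'mid',fit(P,plate(18),[450,-255,10,0]))
    print(n,'rack',fit(P,RACK,[450,-301,0,0]))
    print(n,'orange',fit(P,plate(12),[315,-289,0,0]))
E
```

```text
top thick (array([5.132e+02, 1.942e+02, 2.000e-01]), -0.0314, 525, 0.72)
top thin (array([517.4,   4.6,  -0. ]), -0.2511, 270, 0.67)
top mid (array([ 451.5, -257.1,   10.6]), 0.0188, 427, 0.75)
top rack (array([ 455.7, -304.2,    0.7]), 0.0297, 1871, 1.32)
top orange (array([ 313.8, -292.3,    1. ]), -0.0398, 317, 0.93)
side thick (array([514.2, 195.7,  -0.6]), -0.0417, 1242, 0.5)
side thin (array([ 5.19e+02,  6.80e+00, -3.00e-01]), -0.2537, 1036, 0.62)
side mid (array([ 453.8, -254.8,    9.8]), 0.0149, 716, 0.85)
side rack (array([ 457. , -302.6,    0. ]), 0.0394, 1035, 1.34)
side orange (array([ 3.163e+02, -2.905e+02, -2.000e-01]), 0.0014, 936, 1.06)
```

```bash
cat >> h.py <<'E'
from scipy.spatial.transform import Rotation as Ro
def go(arm,xyz,yaw):
    """shift(cm), turn so the jaws' z is perpendicular to a plate of this yaw"""
    s=arm.sense(); R=Ro.from_quat(s["ee_rot"]).as_matrix()
    sh=R.T@(np.array(xyz)-s["tool_pos"])/10
    n=np.array([-np.sin(yaw),np.cos(yaw),0]); l=R.T@n
    a=np.arctan2(-l[1],l[2]); a=(a+np.pi/2)%np.pi-np.pi/2
    print('t',round(s['t'],2),'pos',np.round(s['tool_pos'],1),'toolx',np.round(R[:,0],3),'z',np.round(R[:,2],3),'F',np.round(s['ft_force'],1),'w',round(s['width'],1),'q6',round(s['joint_pos'][5],2))
    print('shift',np.round(sh,2),'turn',round(a,3), 'or', round(a-np.sign(a)*np.pi,3))
E
python3 - <<'E'
from h import *
from station import arm
go(arm,[452.5,-256,200],.017)
E
```

```text
t 0.1 pos [ 237.5 -495.6  238.2] toolx [-0.001  0.002 -1.   ] z [ 0.432 -0.902 -0.002] F [-0.5  1.   0.6] w 85.4 q6 -0.1
shift [  3.85  29.74 -12.31] turn 0.43 or -2.712
```

{"op": "drive_tool", "data": {"commands": [[[3.8, 29.7, -12.3], 0.43, 0.1], [[3.8, 29.7, -12.3], 0.43, 0.1], [[3.8, 29.7, -12.3], 0.43, 0.1], [[3.8, 29.7, -12.3], 0.43, 0.1], [[3.8, 29.7, -12.3], 0.43, 0.1], [[3.8, 29.7, -12.3], 0.43, 0.1], [[3.8, 29.7, -12.3], 0.43, 0.1], [[3.8, 29.7, -12.3], 0.43, 0.1], [[3.8, 29.7, -12.3], 0.43, 0.1], [[3.8, 29.7, -12.3], 0.43, 0.1]], "force": 40}}

```text
t: 1.1
tool_pos: [451.8, -257.5, 201.2]
ee_rot: [0.496, 0.504, -0.496, 0.504]
ft_force: [0.7, 0.2, 0.4]
width: 46.9
```

Run:
```python
from h import *
from station import arm
go(arm,[452.5,-256,67],.017)
```

```text
t 1.1 pos [ 451.8 -257.5  201.2] toolx [-0.001 -0.    -1.   ] z [ 0.016 -1.     0.   ] F [0.7 0.2 0.4] w 46.9 q6 0.93
shift [13.42  0.08 -0.15] turn -0.001 or 3.14
```

{"op": "drive_tool", "data": {"commands": [[[5, 0.08, -0.15], 0, 0.1], [[9, 0.08, -0.15], 0, 0.1], [[12, 0.08, -0.15], 0, 0.1], [[13.4, 0.08, -0.15], 0, 0.1], [[13.4, 0.08, -0.15], 0, 0.1], [[13.4, 0.08, -0.15], 0, -0.7], [[13.4, 0.08, -0.15], 0, -0.7], [[13.4, 0.08, -0.15], 0, -0.7], [[13.4, 0.08, -0.15], 0, -0.7], [[13.4, 0.08, -0.15], 0, -0.7]]}}

```text
t: 2.1
tool_pos: [454.5, -256.5, 69.8]
ee_rot: [0.496, 0.502, -0.496, 0.506]
ft_force: [-0.5, -0.7, 5.7]
width: 17.4
```

Run:
```python
from h import *
from station import arm
go(arm,[452.5,-256,67],.03)
for n in("top","side"):
    P=cloud(arm.snapshot(n))
    print(n,'mid',fit(P,plate(18),[450,-256,10,0.015]),'rack',fit(P,RACK,[456,-303,0,0.03]))
```

```text
t 2.1 pos [ 454.5 -256.5   69.8] toolx [ 0.004 -0.004 -1.   ] z [ 0.017 -1.     0.004] F [-0.5 -0.7  5.7] w 17.4 q6 0.93
shift [ 0.28 -0.2  -0.06] turn -0.013 or 3.128
top mid (array([ 450.1, -248.4,   10.7]), 0.3076, 196, 1.6) rack (array([ 455.8, -304.8,    0.5]), 0.0253, 608, 1.39)
side mid (array([ 453.8, -256. ,    9.8]), 0.0156, 610, 0.93) rack (array([ 457. , -302.4,    0. ]), 0.0419, 957, 1.44)
```

{"op": "drive_tool", "data": {"commands": [[[-2, 0, 0], 0, -0.7], [[-5, 0, 0], 0, -0.7], [[-7, 0, 0], 0, -0.7], [[-7, 0.3, 2.5], -0.015, -0.7], [[-7, 0.3, 5.4], -0.015, -0.7], [[-7, 0.3, 5.4], -0.015, -0.7], [[-7, 0.3, 5.4], -0.015, -0.7], [[-7, 0.3, 5.4], -0.015, -0.7]]}}

```text
t: 3.0
tool_pos: [456.8, -308.3, 136.8]
ee_rot: [0.492, 0.508, -0.492, 0.507]
ft_force: [0.0, 1.0, -1.6]
width: 17.5
```

Run:
```python
from h import *
from station import arm
go(arm,[458.2,-310.7,90],.033)
z=arm.sense()['tool_pos'][2]-60
for n in("top","side"):
    s=arm.snapshot(n);P=cloud(s)
    print(n,'mid',fit(P,plate(18),[458,-310,z,0.03]),'rack',fit(P,RACK,[456,-303,0,0.03]))
    cv2.imwrite(f"pics/{n}1.png",s["img"][:,:,::-1])
a=cv2.imread("pics/side1.png")[70:190,210:370]; cv2.imwrite("pics/c2.png",cv2.resize(a,(640,480),interpolation=2))
```

```text
t 3.0 pos [ 456.8 -308.3  136.8] toolx [-0.001  0.001 -1.   ] z [ 0.032 -0.999 -0.001] F [ 0.   1.  -1.6] w 17.5 q6 0.84
shift [4.68 0.14 0.25] turn -0.001 or 3.141
top mid (array([ 454.5, -309.5,   78.2]), 0.0267, 217, 0.99) rack (array([ 4.556e+02, -3.041e+02,  4.000e-01]), 0.031, 900, 1.19)
side mid (array([ 456. , -307.8,   77.3]), 0.0315, 913, 1.01) rack (array([ 457.9, -301.9,   -0.5]), 0.0265, 1445, 1.0)
```

View pics/c2.png

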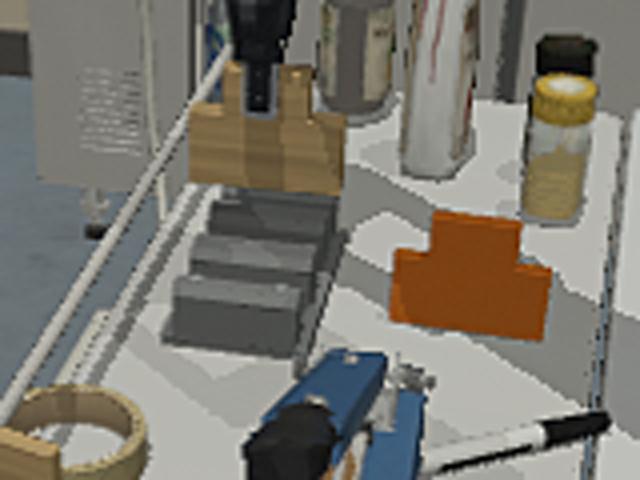

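{"op": "drive_tool", "data": {"commands": [[[0, 0.15, 0.24], 0, -0.7], [[2, 0.15, 0.24], 0, -0.7], [[3, 0.15, 0.24], 0, -0.7], [[3.8, 0.15, 0.24], 0, -0.7], [[4.6, 0.15, 0.24], 0, -0.7], [[5.4, 0.15, 0.24], 0, -0.7], [[6.2, 0.15, 0.24], 0, -0.7], [[6.7, 0.15, 0.24], 0, -0.7], [[6.7, 0.15, 0.24], 0, -0.7], [[6.7, 0.15, 0.24], 0, -0.7]]}}

```text
t: 4.1
tool_pos: [458.6, -311.5, 70.3]
ee_rot: [0.492, 0.508, -0.492, 0.508]
ft_force: [0.6, 1.4, -1.2]
width: 17.0
```

Run:
```python
from h import *
from station import arm
go(arm,[458.2,-310.7,69.5],.033)
for n in("top","side"):
    s=arm.snapshot(n);P=cloud(s)
    print(n,'mid',fit(P,plate(18),[457,-310,10,0.03]))
```

```text
t 4.1 pos [ 458.6 -311.5   70.3] toolx [ 0.  0. -1.] z [ 0.032 -0.999 -0.   ] F [ 0.6  1.4 -1.2] w 17.0 q6 0.84
shift [ 0.08 -0.04 -0.08] turn -0.001 or 3.14
top mid (array([ 456.1, -311.4,   11.3]), 0.1136, 211, 1.36)
side mid (array([ 458. , -311.2,   10.4]), 0.0316, 568, 0.98)
```

{"op": "drive_tool", "data": {"commands": [[[0.12, 0, 0], 0, -0.7], [[0.12, 0, 0], 0, -0.7], [[0.12, 0, 0], 0, -0.35], [[0.12, 0, 0], 0, -0.35], [[0.12, 0, 0], 0, -0.35], [[-2, 0, 0], 0, -0.35], [[-6, 0, 0], 0, -0.35], [[-11, 0, 0], 0, -0.1], [[-14, 0, 0], 0, 0.1], [[-14, 0, 0], 0, 0.1]]}}

```text
t: 5.2
tool_pos: [461.0, -313.5, 217.2]
ee_rot: [0.492, 0.503, -0.492, 0.512]
ft_force: [0.0, 0.3, 0.6]
width: 47.0
```

Run:
```python
from h import *
from station import arm
go(arm,[503,195.5,210],-.037)
for n in("top","side"):
    P=cloud(arm.snapshot(n))
    print(n,'mid',fit(P,plate(18),[457,-310,10,0.03]),'thick',fit(P,plate(24),[513,195,0,-.035]),'thin',fit(P,plate(12),[517,6,0,-.25]))
```

```text
t 5.2 pos [ 461.  -313.5  217.2] toolx [ 0.01  -0.008 -1.   ] z [ 0.032 -0.999  0.009] F [0.  0.3 0.6] w 47.0 q6 0.84
shift [  0.34   5.82 -50.74] turn 0.069 or -3.073
top mid (array([ 455.9, -314. ,   10.9]), 0.0372, 297, 0.84) thick (array([513. , 194.3,  -0. ]), -0.0294, 526, 0.73) thin (array([5.169e+02, 4.700e+00, 4.000e-01]), -0.2531, 273, 0.67)
side mid (array([ 457.8, -311. ,    9.9]), 0.0301, 663, 1.05) thick (array([514.2, 195.7,  -0.6]), -0.0364, 1238, 0.51) thin (array([ 5.189e+02,  6.800e+00, -1.000e-01]), -0.2527, 1037, 0.62)
```

{"op": "drive_tool", "data": {"commands": [[[0, 1, -5], 0, 0.1], [[0.3, 2, -10], 0, 0.1], [[0.3, 2.5, -15], 0, 0.1], [[0.3, 3, -20], 0, 0.1], [[0.3, 3.5, -25], 0.02, 0.1], [[0.3, 4, -30], 0.03, 0.1], [[0.3, 4.5, -35], 0.04, 0.1], [[0.3, 5, -40], 0.05, 0.1], [[0.3, 5.5, -45], 0.07, 0.1], [[0.3, 5.8, -50.7], 0.07, 0.1]]}}

```text
t: 6.3
tool_pos: [499.0, 187.9, 204.4]
ee_rot: [-0.508, -0.491, 0.511, -0.49]
ft_force: [1.2, 0.5, -0.6]
width: 46.6
```

{"op": "drive_tool", "data": {"commands": [[[0, 0, 0], 0, 0.1], [[0, 0, 0], 0, 0.1], [[0, 0, 0], 0, 0.1], [[0, 0, 0], 0, 0.1], [[0, 0, 0], 0, 0.1]]}}

```text
t: 6.8
tool_pos: [500.4, 184.7, 207.1]
ee_rot: [-0.51, -0.49, 0.51, -0.49]
ft_force: [-0.4, -0.3, -0.1]
width: 47.3
```

Run:
```python
from h import *
from station import arm
go(arm,[503.7,195.7,58],-.035)
```

```text
t 6.8 pos [500.4 184.7 207.1] toolx [-0. -0. -1.] z [-0.041 -0.999  0.   ] F [-0.4 -0.3 -0.1] w 47.3 q6 1.86
shift [14.91  0.29 -1.11] turn -0.006 or 3.136
```

{"op": "drive_tool", "data": {"commands": [[[2, 0.3, -1.1], 0, 0.1], [[5, 0.3, -1.1], 0, 0.1], [[9, 0.3, -1.1], 0, 0.1], [[12, 0.3, -1.1], 0, 0.1], [[14, 0.3, -1.1], 0, 0.1], [[14.9, 0.3, -1.1], 0, 0.1], [[14.9, 0.3, -1.1], 0, 0.1], [[14.9, 0.3, -1.1], 0, 0.1]]}}

```text
t: 7.6
tool_pos: [504.6, 196.9, 59.6]
ee_rot: [0.51, 0.49, -0.509, 0.491]
ft_force: [-0.5, -0.0, 0.0]
width: 47.2
```

{"op": "drive_tool", "data": {"commands": [[[0, 0, 0], 0, -0.6], [[0, 0, 0], 0, -0.6], [[0, 0, 0], 0, -0.6], [[0, 0, 0], 0, -0.6], [[0, 0, 0], 0, -0.6]]}}

```text
t: 8.1
tool_pos: [504.8, 197.1, 60.1]
ee_rot: [0.51, 0.49, -0.509, 0.491]
ft_force: [0.0, -1.9, 5.5]
width: 23.7
```

{"op": "drive_tool", "data": {"commands": [[[-0.5, 0, 0], 0, -0.6], [[-1, 0, 0], 0, -0.6], [[-1.5, 0, 0], 0, -0.6], [[-1.5, 0, 0], 0, -0.6]]}}

```text
t: 8.5
tool_pos: [504.0, 197.3, 73.9]
ee_rot: [0.51, 0.49, -0.509, 0.491]
ft_force: [-0.0, 0.4, -2.1]
width: 23.2
```

Run:
```python
from h import *
from station import arm
go(arm,[503.7,195.7,220],-.035)
for n in("side",):
    s=arm.snapshot(n);P=cloud(s)
    print(n,'thick',fit(P,plate(24),[513,195,14,-.035]))
    cv2.imwrite("pics/c3.png",cv2.resize(s["img"][170:290,110:270,::-1],(640,480),interpolation=2))
```

```text
t 8.5 pos [504.  197.3  73.9] toolx [ 0.001  0.    -1.   ] z [-0.038 -0.999 -0.   ] F [-0.   0.4 -2.1] w 23.2 q6 1.88
shift [-14.61  -0.     0.15] turn -0.003 or 3.139
side thick (array([513.3, 196.8,  13.4]), -0.0468, 1084, 0.55)
```

View pics/c3.png

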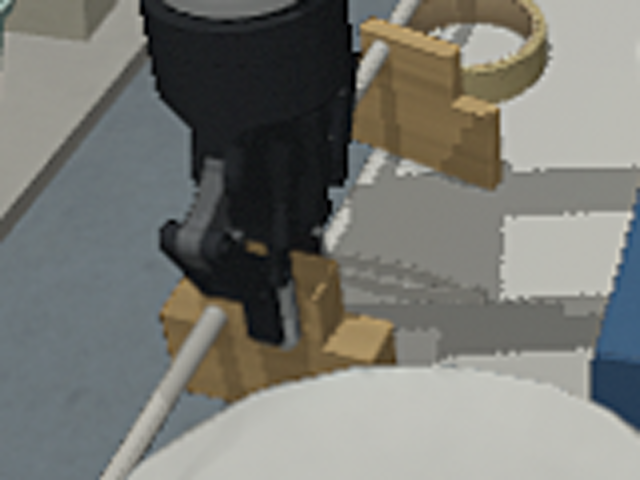

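{"op": "drive_tool", "data": {"commands": [[[-3, 0, 0], 0, -0.6], [[-7, 0, 0], 0, -0.6], [[-11, 0, 0], 0, -0.6], [[-13, 0, 0], 0, -0.6], [[-13, 0, 0], 0, -0.6], [[-13, 0, 0], 0, -0.6]]}}

```text
t: 9.15
tool_pos: [503.2, 197.0, 202.3]
ee_rot: [-0.509, -0.491, 0.51, -0.49]
ft_force: [-0.3, -1.0, -2.4]
width: 23.4
```

Run:
```python
from h import *
from station import arm
go(arm,[446.7,-257.3,200],.031)
```

```text
t 9.15 pos [503.2 197.  202.3] toolx [-0.001 -0.    -1.   ] z [-0.038 -0.999  0.   ] F [-0.3 -1.  -2.4] w 23.4 q6 1.88
shift [ 0.25 -3.92 45.61] turn -0.069 or 3.072
```

{"op": "drive_tool", "data": {"commands": [[[0, 0, 4], 0, -0.6], [[0, -0.5, 8], -0.01, -0.6], [[0, -1, 13], -0.02, -0.6], [[0.2, -1.5, 18], -0.03, -0.6], [[0.2, -2, 23], -0.04, -0.6], [[0.2, -2.5, 28], -0.05, -0.6], [[0.2, -3, 33], -0.06, -0.6], [[0.2, -3.5, 38], -0.07, -0.6], [[0.2, -3.9, 42], -0.07, -0.6], [[0.2, -3.9, 45.6], -0.07, -0.6]]}}

```text
t: 10.15
tool_pos: [445.1, -258.6, 197.9]
ee_rot: [0.492, 0.509, -0.493, 0.505]
ft_force: [1.6, 1.3, -1.5]
width: 23.1
```

{"op": "drive_tool", "data": {"commands": [[[0, 0, 0], 0, -0.6], [[2, 0, 0], 0, -0.6], [[4, 0, 0], 0, -0.6], [[6, 0, 0], 0, -0.6], [[6, 0, 0], 0, -0.6], [[6, 0, 0], 0, -0.6]]}}

```text
t: 10.75
tool_pos: [446.4, -256.0, 139.6]
ee_rot: [0.492, 0.509, -0.492, 0.507]
ft_force: [0.7, 1.0, -1.3]
width: 23.5
```

Run:
```python
from h import *
from station import arm
go(arm,[446.7,-257.3,70.1],.031)
z=arm.sense()['tool_pos'][2]-60
for n in("top","side"):
    P=cloud(arm.snapshot(n))
    print(n,'thick',fit(P,plate(24),[456,-257,z,0.03]),'rack',fit(P,RACK,[456,-303,0,0.03]),'mid',fit(P,plate(18),[457,-311,10,0.03]))
```

```text
t 10.75 pos [ 446.4 -256.   139.6] toolx [-0.003  0.002 -1.   ] z [ 0.032 -0.999 -0.003] F [ 0.7  1.  -1.3] w 23.5 q6 0.91
shift [6.95 0.04 0.15] turn 0.001 or -3.14
top thick (array([ 454.7, -258.6,   80.5]), 0.0358, 180, 0.51) rack (array([ 4.56e+02, -3.04e+02,  4.00e-01]), 0.0307, 544, 1.3) mid (array([ 449.9, -332. ,   11.8]), -0.6388, 213, 1.96)
side thick (array([ 457.3, -256.6,   81. ]), 0.0347, 1010, 0.97) rack (array([ 4.576e+02, -3.021e+02, -1.000e-01]), 0.029, 1153, 1.2) mid (array([ 457.8, -311. ,   10.1]), 0.0333, 231, 0.94)
```

{"op": "drive_tool", "data": {"commands": [[[1.5, 0, 0], 0, -0.6], [[2.5, 0, 0], 0, -0.6], [[3.3, 0, 0], 0, -0.6], [[4, 0, 0], 0, -0.6], [[4.7, 0, 0], 0, -0.6], [[5.4, 0, 0], 0, -0.6], [[6.1, 0, 0], 0, -0.6], [[6.8, 0, 0], 0, -0.6], [[6.9, 0, 0], 0, -0.6], [[6.9, 0, 0], 0, -0.6]]}}

```text
t: 11.85
tool_pos: [446.6, -256.8, 71.4]
ee_rot: [0.492, 0.509, -0.492, 0.507]
ft_force: [-1.3, 1.1, -3.1]
width: 23.5
```

Run:
```python
from h import *
from station import arm
go(arm,[446.7,-256,70],.031)
for n in("top","side"):
    P=cloud(arm.snapshot(n))
    print(n,'thick',fit(P,plate(24),[456,-257,11,0.03]),'mid',fit(P,plate(18),[457,-311,10,0.03]))
```

```text
t 11.85 pos [ 446.6 -256.8   71.4] toolx [-0.002  0.001 -1.   ] z [ 0.032 -0.999 -0.001] F [-1.3  1.1 -3.1] w 23.5 q6 0.91
shift [ 0.14  0.01 -0.08] turn 0.001 or -3.141
top thick (array([ 451. , -244.5,   12.4]), 0.453, 195, 1.93) mid (array([ 449.4, -332.7,   11.1]), -0.6056, 172, 1.95)
side thick (array([ 456.7, -256.6,   11.4]), 0.0312, 653, 0.94) mid (array([ 457.8, -310.8,   10.2]), 0.028, 227, 0.9)
```

Nearly down, about 1.3 mm above the slot floor with no jamming. I'll press it down lightly, then release.

{"op": "drive_tool", "data": {"commands": [[[0.1, 0, 0], 0, -0.6], [[0.2, 0, 0], 0, -0.6], [[0.2, 0, 0], 0, -0.6], [[0.2, 0, 0], 0, -0.2], [[0.2, 0, 0], 0, -0.2], [[0.2, 0, 0], 0, -0.2], [[-2, 0, 0], 0, -0.2], [[-6, 0, 0], 0, -0.2], [[-11, 0, 0], 0, -0.1], [[-14, 0, 0], 0, -0.1]]}}

```text
t: 12.95
tool_pos: [448.3, -258.3, 217.0]
ee_rot: [0.492, 0.505, -0.492, 0.51]
ft_force: [1.4, -0.6, 0.3]
width: 38.3
```

Run:
```python
from h import *
from station import arm
# thin: grasp 10 mm towards robot along plate
c=np.array([518.2,6.2]); yaw=-.253
g=c-10*np.array([np.cos(yaw),np.sin(yaw)])
print(g); go(arm,[*g,200],yaw)
P=cloud(arm.snapshot("side"))
print('thick',fit(P,plate(24),[456,-257,11,0.03]),'mid',fit(P,plate(18),[457,-311,10,0.03]))
```

```text
[508.51834149   8.70309579]
t 12.95 pos [ 448.3 -258.3  217. ] toolx [ 0.005 -0.005 -1.   ] z [ 0.032 -0.999  0.005] F [ 1.4 -0.6  0.3] w 38.3 q6 0.91
shift [  1.6    6.85 -26.5 ] turn 0.285 or -2.857
thick (array([ 457.2, -256.5,   10. ]), 0.0261, 766, 0.95) mid (array([ 457.6, -311. ,   10.1]), 0.0324, 374, 0.89)
```

{"op": "drive_tool", "data": {"commands": [[[0, 1, -4], 0.05, -0.1], [[0, 2, -9], 0.1, -0.1], [[0.5, 4, -14], 0.15, -0.1], [[1, 5, -19], 0.2, -0.1], [[1.4, 6, -23], 0.25, -0.1], [[1.4, 6.8, -26.5], 0.285, -0.1], [[1.4, 6.8, -26.5], 0.285, -0.1], [[1.4, 6.8, -26.5], 0.285, -0.1], [[1.4, 6.8, -26.5], 0.285, -0.1]]}}

```text
t: 13.9
tool_pos: [506.8, 8.9, 198.3]
ee_rot: [-0.559, -0.432, 0.559, -0.433]
ft_force: [-0.1, -1.3, -0.0]
width: 38.2
```

Run:
```python
from h import *
from station import arm
go(arm,[508.5,8.6,59],-.253)
```

```text
t 13.9 pos [506.8   8.9 198.3] toolx [ 0.    -0.001 -1.   ] z [-0.251 -0.968  0.001] F [-0.1 -1.3 -0. ] w 38.2 q6 1.73
shift [13.93  0.16 -0.03] turn -0.001 or 3.141
```

{"op": "drive_tool", "data": {"commands": [[[3, 0.15, 0], 0, -0.1], [[7, 0.15, 0], 0, -0.1], [[10, 0.15, 0], 0, -0.1], [[12.5, 0.15, 0], 0, -0.1], [[13.9, 0.15, 0], 0, -0.1], [[13.9, 0.15, 0], 0, -0.1], [[13.9, 0.15, 0], 0, -0.1]]}}

```text
t: 14.6
tool_pos: [509.0, 8.7, 60.3]
ee_rot: [0.56, 0.432, -0.559, 0.433]
ft_force: [0.1, 0.6, -0.1]
width: 38.5
```

{"op": "drive_tool", "data": {"commands": [[[0, 0, 0], 0, -0.4], [[0, 0, 0], 0, -0.6], [[0, 0, 0], 0, -0.85], [[0, 0, 0], 0, -0.85], [[0, 0, 0], 0, -0.85], [[0, 0, 0], 0, -0.85]]}}

```text
t: 15.2
tool_pos: [509.4, 9.2, 60.9]
ee_rot: [0.56, 0.432, -0.558, 0.434]
ft_force: [-0.2, -0.4, 5.4]
width: 11.4
```

{"op": "drive_tool", "data": {"commands": [[[-0.5, 0, 0], 0, -0.85], [[-1.5, 0, 0], 0, -0.85], [[-4, 0, 0], 0, -0.85], [[-8, 0, 0], 0, -0.85], [[-12, 0, 0], 0, -0.85], [[-14, 0, 0], 0, -0.85], [[-14, 0, 0], 0, -0.85], [[-14, 0, 0], 0, -0.85]]}}

```text
t: 16.0
tool_pos: [507.9, 9.7, 198.8]
ee_rot: [-0.559, -0.433, 0.559, -0.433]
ft_force: [0.3, -0.2, -1.4]
width: 11.0
```

Run:
```python
from h import *
from station import arm
s=arm.sense(); z=s['tool_pos'][2]-60
f=fit(cloud(arm.snapshot("side")),plate(12),[517,6,z,-.25]); print(f)
go(arm,[447.5,-358.9,200],.031)
```

```text
(array([517.8,   7.7, 151.6]), -0.2527, 1112, 0.71)
t 16.05 pos [507.2   9.7 197.5] toolx [-0.003  0.    -1.   ] z [-0.25  -0.968  0.001] F [-0.8 -0.  -0.6] w 11.4 q6 1.73
shift [-0.24  3.45 37.18] turn -0.284 or 2.857
```

Run:
```python
from h import *
from station import arm
s=arm.snapshot("side");P=cloud(s)
for z in(136,140,145,151): print(fit(P,plate(12),[517,7,z,-.25],rad=10))
cv2.imwrite("pics/c4.png",cv2.resize(s["img"][60:240,130:330,::-1],(660,600),interpolation=2))
```

```text
(array([517. ,   7.8, 136.6]), -0.2511, 1287, 0.62)
(array([517. ,   7.8, 154. ]), -0.2497, 1074, 0.76)
(array([517.1,   7.8, 158.6]), -0.2496, 997, 0.83)
(array([517. ,   7.8, 165.6]), -0.2488, 894, 0.9)
```

View pics/c4.png

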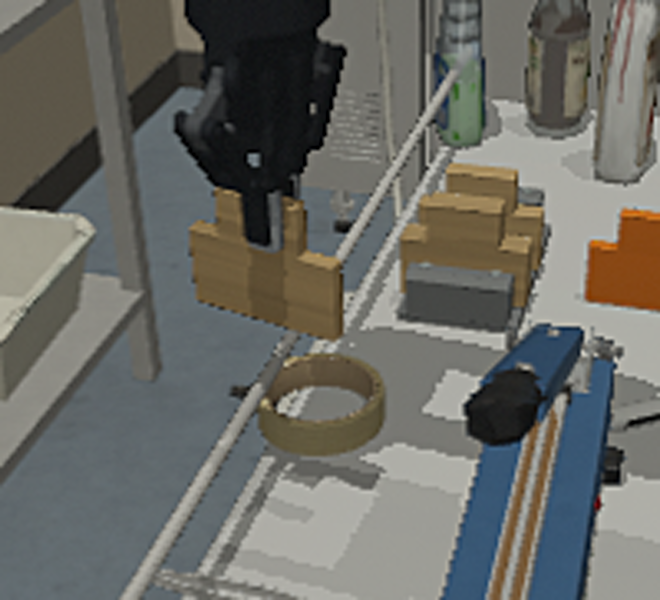

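{"op": "drive_tool", "data": {"commands": [[[-0.2, 0.3, 4], -0.03, -0.85], [[-0.2, 0.6, 8], -0.06, -0.85], [[-0.2, 1, 13], -0.1, -0.85], [[-0.2, 1.5, 18], -0.14, -0.85], [[-0.2, 2, 23], -0.18, -0.85], [[-0.2, 2.5, 28], -0.22, -0.85], [[-0.2, 3, 33], -0.26, -0.85], [[-0.2, 3.3, 37.2], -0.284, -0.85], [[-0.2, 3.3, 37.2], -0.284, -0.85], [[-0.2, 3.3, 37.2], -0.284, -0.85]]}}

```text
t: 17.1
tool_pos: [445.9, -358.9, 198.6]
ee_rot: [0.493, 0.509, -0.493, 0.505]
ft_force: [0.1, 0.2, -1.5]
width: 11.5
```

Run:
```python
from h import *
from station import arm
go(arm,[449.1,-359,140],.031)
```

```text
t 17.1 pos [ 445.9 -358.9  198.6] toolx [-0.003  0.004 -1.   ] z [ 0.028 -1.    -0.004] F [ 0.1  0.2 -1.5] w 11.5 q6 0.77
shift [5.86 0.34 0.04] turn -0.003 or 3.139
```

{"op": "drive_tool", "data": {"commands": [[[2, 0.3, 0], -0.003, -0.85], [[4, 0.3, 0], -0.003, -0.85], [[5.8, 0.3, 0], -0.003, -0.85], [[5.8, 0.3, 0], -0.003, -0.85], [[5.8, 0.3, 0], -0.003, -0.85]]}}

```text
t: 17.6
tool_pos: [450.1, -357.2, 142.8]
ee_rot: [0.491, 0.509, -0.491, 0.508]
ft_force: [-0.4, 0.2, 0.1]
width: 11.4
```

Run:
```python
from h import *
from station import arm
go(arm,[449.1,-359,70.9],.031)
z=arm.sense()['tool_pos'][2]-61.5
for n in("top","side"):
    P=cloud(arm.snapshot(n))
    print(n,'thin',fit(P,plate(12),[459,-359,z,0.03],rad=8),'rack',fit(P,RACK,[456,-303,0,0.03]))
```

```text
t 17.6 pos [ 450.1 -357.2  142.8] toolx [-0.001  0.001 -1.   ] z [ 0.036 -0.999 -0.001] F [-0.4  0.2  0.1] w 11.4 q6 0.77
shift [ 7.19 -0.1   0.18] turn 0.005 or -3.137
top thin (array([ 458.8, -358. ,   83.4]), 0.0393, 161, 0.51) rack (array([ 455. , -304.5,    0.5]), 0.0116, 781, 1.37)
side thin (array([ 461.1, -357.8,   83.4]), 0.037, 826, 1.21) rack (array([ 456.9, -304. ,   22.7]), 0.0356, 820, 1.45)
```

{"op": "drive_tool", "data": {"commands": [[[1, -0.1, 0.13], 0.005, -0.85], [[2.2, -0.1, 0.13], 0.005, -0.85], [[3, -0.1, 0.13], 0.005, -0.85], [[3.8, -0.1, 0.13], 0.005, -0.85], [[4.6, -0.1, 0.13], 0.005, -0.85], [[5.4, -0.1, 0.13], 0.005, -0.85], [[6.2, -0.1, 0.13], 0.005, -0.85], [[7, -0.1, 0.13], 0.005, -0.85], [[7.2, -0.1, 0.13], 0.005, -0.85], [[7.2, -0.1, 0.13], 0.005, -0.85]]}}

```text
t: 18.7
tool_pos: [448.7, -359.7, 71.1]
ee_rot: [0.493, 0.508, -0.493, 0.507]
ft_force: [-1.9, 2.8, 0.7]
width: 11.2
```

Run:
```python
from h import *
from station import arm
go(arm,[449.1,-359,70.9],.031)
s=arm.snapshot("side")
cv2.imwrite("pics/c5.png",cv2.resize(s["img"][70:190,220:380,::-1],(640,480),interpolation=2))
```

```text
t 18.7 pos [ 448.7 -359.7   71.1] toolx [-0.001  0.001 -1.   ] z [ 0.029 -1.    -0.001] F [-1.9  2.8  0.7] w 11.2 q6 0.77
shift [ 0.02  0.04 -0.07] turn -0.002 or 3.139
```

View pics/c5.png

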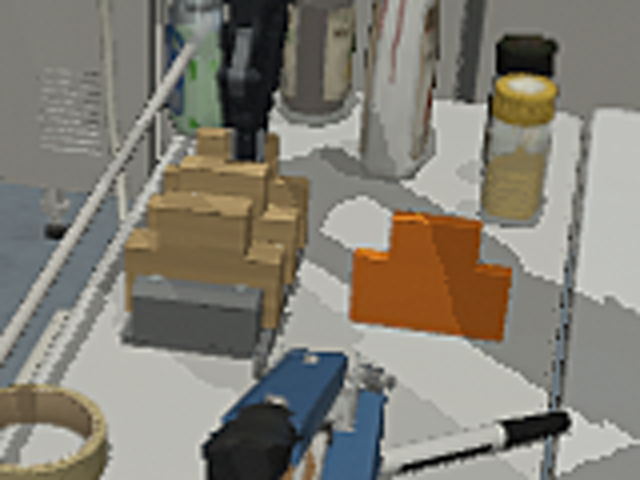

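The thin plate is in the narrow slot behind the other two, at about (235,150) in the crop. I'll press it down lightly, open the fingers a little and lift away.

{"op": "drive_tool", "data": {"commands": [[[0.1, 0, 0], 0, -0.85], [[0.15, 0, 0], 0, -0.85], [[0.15, 0, 0], 0, -0.52], [[0.15, 0, 0], 0, -0.52], [[0.15, 0, 0], 0, -0.52], [[-2, 0, 0], 0, -0.52], [[-6, 0, 0], 0, -0.52], [[-11, 0, 0], 0, -0.52], [[-14, 0, 0], 0, -0.52], [[-14, 0, 0], 0, -0.52]]}}

```text
t: 19.75
tool_pos: [451.2, -362.5, 218.3]
ee_rot: [0.493, 0.502, -0.493, 0.512]
ft_force: [1.2, -0.5, 0.8]
width: 20.2
```

{"op": "drive_tool", "data": {"commands": [[[-2, -5, 0], 0, -0.5], [[-4, -10, 0], 0, -0.5], [[-4, -14, 2], 0, -0.5], [[-4, -14, 6], 0, -0.5], [[-4, -14, 10], 0, -0.5], [[-4, -14, 14], 0, -0.5], [[-4, -14, 14], 0, -0.5], [[-4, -14, 14], 0, -0.5]]}}

```text
t: 20.55
tool_pos: [312.6, -504.3, 248.9]
ee_rot: [0.494, 0.508, -0.493, 0.506]
ft_force: [0.3, 0.7, 0.5]
width: 21.3
```

Run:
```python
from h import *
from station import arm
I=[]
for n in("top","side"):
    s=arm.snapshot(n);P=cloud(s)
    print(n,'rack',fit(P,RACK,[457,-303,0,.031]))
    for nm,t,y in(("thick",24,-256.5),("mid",18,-311),("thin",12,-359)): print(nm,fit(P,plate(t),[458,y,10,.031],rad=7))
    c=s["img"][:,:,::-1]; c=c[140:260,140:380] if n=="top" else c[70:290,140:400]
    I.append(cv2.resize(c,(600,300),interpolation=2))
cv2.imwrite("pics/fin.png",np.vstack(I)); print(arm.sense()['t'])
```

```text
top rack (array([ 455.9, -305.6,    1. ]), 0.0258, 1254, 1.42)
thick (array([ 455.3, -258.8,   10.8]), 0.0301, 530, 0.98)
mid (array([ 455.6, -313.9,   10.8]), 0.029, 435, 0.72)
thin (array([ 457.2, -360.1,   11.3]), 0.0246, 389, 0.73)
side rack (array([ 456. , -304.3,   23.2]), 0.0293, 873, 1.47)
thick (array([ 457.3, -256.5,    9.9]), 0.0253, 767, 0.82)
mid (array([ 457.8, -311. ,    9.9]), 0.0335, 375, 0.89)
thin (array([ 459.6, -359.1,   10.2]), 0.0282, 287, 0.94)
20.65
```

View pics/fin.png

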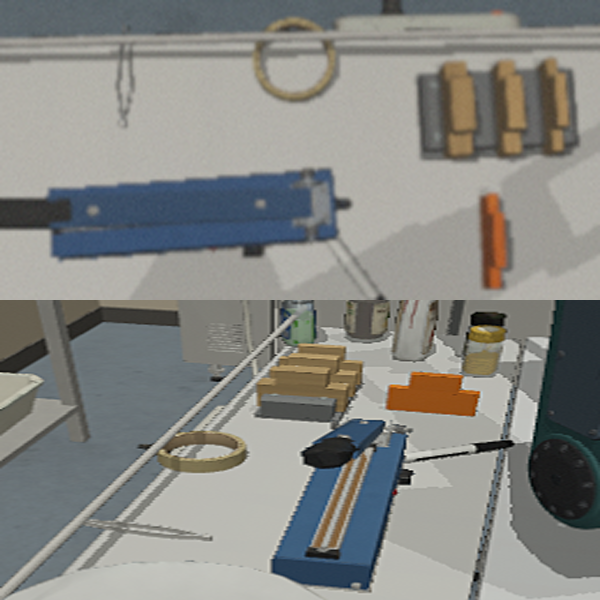

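All three plates are seated (fitted bases at about 10 mm) and upright. The tape at (295,60) and the tweezers at (125,85) in the upper panel haven't moved. I'll hand in now.

```bash
python3 -c "
from station import arm
print(arm.job_done())"
```

```text
the job is handed in; nothing more can be done
None
```

All three plates are in their matching slots, grip tab up, and I handed the job in at about 21 s of the 67 s allowed. I moved the middle plate from the widest slot to the middle one first, then put the thick plate in the widest slot and the thin plate in the narrowest.

**Final checks**
- **Seating:** the last camera fits put the three plate bases at 9.9–10.2 mm (side camera) and 10.8–11.3 mm (top camera). The slot floors are at 10 mm.
- **Alignment:** each plate was within about 0.01 rad of the rack's direction. Each was within about 2 mm of centre along its slot by the top camera, and a similar amount by the earlier side-camera rack fits.
- **Forces:** wrist force readings at the end of each move stayed below about 6 N.
- **Other objects:** in the final picture the tape, tweezers and orange look-alike appear where they were. I did not measure their positions.

**Disagreements**
- **Cameras:** the two cameras differ by 1–3 mm sideways, so I trusted the plate-to-rack offsets and the gripper position more.
- **Rack fit:** the last side-camera fit of the rack failed because the plates now hide most of it. It gave a base height of 23 mm, and I ignored it.
- **Rail:** the rail at the back appears to pass through the tabs of the thick and thin plates. It did not resist when I lifted them.

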